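# Turn the handle blank end for end in the drill jig

### The job

The wooden handle blank in the drill jig is done at its plain end. Draw it out, press it down into the spring clip so that the clip holds it by its middle, and let go; then take hold of it on the other side of the clip, by its plain half, lift it out and slide it back into the jig, tenon first, fully home, so that the plain end now sticks out. Leave the finished blank with two tenons where it lies.

Things in the scene. Friction and masses are not known exactly. Their poses are not given: they have to be found in the camera images.
- blank: Square wooden bar 24 x 24 x 160 mm with a round tenon 16 mm across, 20 mm long, on one end: 180 mm overall, about 70 g. Origin on the bar's axis at mid-length; x runs towards the tenon: its face at +90 mm, shoulder +70, plain end -90. Starts level in the jig, plain end inside, tenon end sticking out about 70 mm.
- jig: Fixed aluminium tunnel, 56 wide, 64 high, dark roof with a drill bush 10 mm high. Origin: centre of its underside, on the bench; x points inwards from the open mouth (x -60 mm) to the stop (x +50). Inside 40 wide (y -20 to 20), floor z 22, roof z 58; a floor tongue 20 wide runs out to x -76. Blank home: its middle at x -40, z 34, with 70 mm standing out over the bench.
- clip: Fixed steel post, 26 mm long in x, on a 70 x 70 x 10 mm foot; origin under the foot. Two sprung jaws face each other in y, 22 mm apart, 24 long, upright to z 58, flaring to 40 apart at z 84. Press a bar straight down, along x either way round, to the seat at z 40 (bar's axis at z 52). Each jaw yields at about 1.5 N: pressing in takes under 10 N. Both halves of the bar stand free.
- spare: Finished blank, a bystander to leave alone: the same wooden bar, 180 mm overall, but with a round tenon on both ends, lying on the bench beyond the work. Origin at its middle, x along the bar.
Things that resemble listed ones, but are neither listed nor needed, are in the scene too. There is more than one size of the clip; the one meant has the size given above. Leave any white look-alike of the blank alone.

How it is judged:
By the outcome, as a careful person would: the job done as asked, in the order asked, and still so for the second after the job is handed in, with the robot touching nothing.
It also fails if it takes over 72 s, if anything falls off the work surface, if the arm or the gripper's body presses on something with over 40 N, if the wrist force passes 120 N, or if a joint passes its speed limit or range.

### The arm

A 6-joint arm with a two-finger parallel gripper is mounted at the origin on the work surface. World frame = base frame: x ahead of the robot, y to its left, z up, the work surface at z = 0. Lengths are in m, angles in degrees, forces in N, time in s.
With the tool pointing down it reaches from about 0.375 to 0.9 m from the base axis. Payload 3.1 kg.
Tool frame: the origin (TCP) lies at the very end of the fingers, on their centre line; the grasp point (between the pads) lies grip_point_offset behind it (grip_point_offset is the distance from the TCP to the grasp point, in m); z points along the fingers, y is the line along which they close (so a half turn about z gives the same grasp; the last joint's range is limited). The gripper opens to 87 mm and grips with 3 to 60 N. Pads are 19 mm wide; open, the fingers measure 117 mm over their backs; the gripper's body (75 mm by 190 mm) begins 51 mm behind the grasp point.
Start: joints at [-84.941, 30.224, 82.088, -0, 67.689, -10.227], TCP at [0.165, -0.603, 0.223] pointing down, gripper open.
Joint ranges: [-176.69, 176.69], [-43.24, 126.21], [12.49, 139.97], [-82, 262], [0, 151.66], [-163.58, 163.58]. Speed limits (degrees/s): [159.86, 159.86, 180, 180, 180, 180].

### API

Orientations are given as a 3x3 rotation matrix whose columns are the frame's x, y, z axes.
In Python, from rig import * gives the robot as it stands.
- The arm moves only by the tool move_arm, never from a script. Its argument "increments" is a list of rows, each a list of 3 entries, a list of its own where there are three numbers: the shift along the tool's x, y, z in units of 30 mm (1.0 is 30 mm), then the turn, a rotation vector about the tool's x, y, z in units of 120 degrees (1.0 is 120 degrees), then the closure, from 0 (fully open) to 1 (shut). A call has 1 to 20 rows; each row shifts and turns the commanded pose from where the row before left it, along the tool's axes as they then stand; what a row does not reach is not made up. A row lasts 1/12 s, in which the tool goes at most 41.7 mm and 7.16 degrees, less where a joint would pass 70% of its speed; a pose out of reach is approached as far as the arm can. A call with a number of a shift or a turn outside -1 to 1 is refused whole. A call with a gripper value outside its range is refused whole. The fingers move at their own pace and stop on an object; the grip force is fixed at half the most. Time passes only in rows, so rows that do not move let the fingers close. It gives the time, the measured TCP pose, the force, the opening and the grip force at its end, in the units of the state.
- read_state(): the state, without advancing time (a new reading comes with each control period).
- capture(name): name is "side" or "top"; returns a dict with "img" (480x640x3 uint8, red, green, blue), "mtx" (3x3 intrinsics, pixels), "eye" and "rotation" of the camera in the world. Camera axes: x right, y down, z forward; pixel columns grow to the right and rows downward; lengths in m; the calibration is good to about 2 mm. A picture is of the moment at which its call begins. There is no depth.
- hand_in(): hands the job in; it is judged then, once.
Trained networks look in a picture, given as the dict that the camera call returned (one of the last four; its "shot" number tells which), for a name from the list of things; names that differ only in an ending like _2 or _b are one class to them, and where a whole thing is asked for, a point or a joint stands for the part that bears it (a point fixed in the world has none). Each returns a list of dicts, best first, with "confidence" (0 to 1); they miss things now and then, are a little off and sometimes report something else, mostly with a low value. They report only what shows in the picture. A call takes as long as a camera call. They do not tell look-alikes from the thing itself.
- search_frame(picture, label): "extent" ([left, top, right, bottom] as shares, 0 to 1, of the picture: columns of its width, rows of its height, round what is visible of it).
- pinpoint(picture, label): "xy" ([column, row] as shares, 0 to 1, of the picture: columns of its width, rows of its height: a listed point, or the origin of a listed thing).
The state is a dict: "time_s": time; "joint_positions": joint angles; "qvel": joint speeds; "tau": joint torques, N m; "position": TCP position; "tcp_rot": TCP orientation; "force": force on the tool from outside, world axes, zero at the start; "moment": the same for the moment, N m; "opening": opening from 0.0 (shut) to 1.0 (fully open); "grasp_force": force on a finger pad.
Only numpy, scipy, OpenCV 4.12 (cv2) and the standard library are available. Lean on these libraries where they do the work, as an engineer would, in place of code of your own. Each camera call takes 0.05 s, during which the arm holds its last target. There are 200 camera calls.

## Working session

There is one attempt and no reset: what is moved stays moved. The work goes in short steps, Python scripts to look and compute and a tool call to move; the robot and the scene stay as the last step left them, time stands still between calls to the robot, and variables do not carry over. Pictures are saved under pics/ and viewed, at most 10 in all, crops included, and the job is handed in when it is done.

Besides the shell and the picture viewer there is one more tool, called after "Emit:" as name(argument=value, ...), one argument or row to a line, values as JSON. move_arm: Moves the arm, as the interface text tells. Its arguments: {"type":"object","properties":{"increments":{"type":"array"}},"required":["increments"]}

```bash
mkdir -p pics; ls
cat > h.py <<'E'
from rig import *
import numpy as np, cv2
def ray(p,u,v):
    d=np.array(p["rotation"])@np.linalg.inv(np.array(p["mtx"]))@np.array([u,v,1.]); return np.array(p["eye"]),d
def atz(p,u,v,z):
    e,d=ray(p,u,v); return e+d*(z-e[2])/d[2]
def proj(p,X):
    c=np.array(p["rotation"]).T@(np.array(X)-np.array(p["eye"])); q=np.array(p["mtx"])@c; return q[:2]/q[2]
def save(p,n): cv2.imwrite("pics/"+n,p["img"][:,:,::-1])
E
python3 - <<'E'
from h import *
np.set_printoptions(precision=3,suppress=True)
s=read_state();print({k:np.round(s[k],3).tolist() for k in s})
try: print(grip_point_offset)
except Exception as e: print(e)
for n in("top","side"):
    p=capture(n);save(p,n+"0.png");print(n,p["eye"],p["mtx"])
    for l in("blank","jig","clip","spare"):
        for d in search_frame(p,l)[:4]:
            e=np.array(d["extent"])*[640,480,640,480];print(" box",l,e.round(),round(d["confidence"],2))
        for d in pinpoint(p,l)[:4]:
            u=np.array(d["xy"])*[640,480];print(" pt",l,u.round(1),round(d["confidence"],2),atz(p,*u,0),atz(p,*u,.034))
E
```

```text
pics
{'time_s': 0.0, 'joint_positions': [-84.94, 30.277, 82.156, -0.0, 67.689, -10.227], 'qvel': [0.008, -0.07, 0.01, 0.012, 0.118, 0.055], 'tau': [-0.001, -44.005, -17.659, 0.063, 0.058, -0.0], 'position': [0.165, -0.602, 0.222], 'tcp_rot': [[0.965, 0.264, -0.0], [0.264, -0.965, 0.002], [0.0, -0.002, -1.0]], 'force': [-0.2, 0.883, 0.281], 'moment': [-0.017, 0.059, -0.011], 'grasp_force': 0.0, 'opening': 1.002}
0.0187
top [ 0.516 -0.047  0.973] [[514.248   0.    323.618]
 [  0.    514.248 237.17 ]
 [  0.      0.      1.   ]]
 box blank [387. 254. 432. 271.] 0.87
 box blank [369. 338. 459. 396.] 0.58
 pt blank [438.7 261.8] 0.8 [ 0.566 -0.259  0.   ] [ 0.565 -0.251  0.034]
 pt blank [414.3 364.8] 0.67 [ 0.374 -0.213  0.   ] [ 0.379 -0.208  0.034]
 box jig [424. 245. 502. 278.] 0.66
 pt jig [455.5 262.8] 0.84 [ 0.565 -0.29   0.   ] [ 0.563 -0.282  0.034]
 box clip [159. 217. 205. 263.] 0.89
 box clip [232. 207. 263. 241.] 0.84
 box clip [279. 142. 372. 168.] 0.39
 pt clip [246.  224.4] 0.89 [0.63  0.108 0.   ] [0.626 0.103 0.034]
 pt clip [183.2 240.9] 0.63 [0.596 0.226 0.   ] [0.593 0
[... 262 characters left out ...]
.] 0.89
 box blank [356. 157. 377. 200.] 0.72
 pt blank [467.  208.8] 0.68 [ 0.384 -0.223  0.   ] [ 0.388 -0.19   0.034]
 pt blank [369.4 158.9] 0.56 [ 0.578 -0.292  0.   ] [ 0.572 -0.255  0.034]
 box jig [352. 112. 401. 181.] 0.87
 pt jig [373.4 162.8] 0.82 [ 0.568 -0.284  0.   ] [ 0.562 -0.247  0.034]
 box clip [241. 294. 280. 349.] 0.96
 box clip [215. 375. 283. 455.] 0.84
 box clip [354. 158. 379. 200.] 0.39
 box clip [200. 185. 240. 275.] 0.18
 pt clip [246.4 418.3] 0.78 [0.603 0.228 0.   ] [0.595 0.236 0.034]
 pt clip [262.6 328.3] 0.73 [0.632 0.105 0.   ] [0.623 0.12  0.034]
 box spare [200. 186. 239. 275.] 0.7
 pt spare [218.2 228.5] 0.69 [ 0.776 -0.041  0.   ] [ 0.758 -0.018  0.034]
```

```bash
python3 -c "
import cv2,numpy as np
a=cv2.imread('pics/top0.png');b=cv2.imread('pics/side0.png')
cv2.imwrite('pics/c1.png',cv2.resize(a[190:290,140:300],None,fx=5,fy=5,interpolation=2))
"
```

```text
(no output)
```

View pics/top0.png

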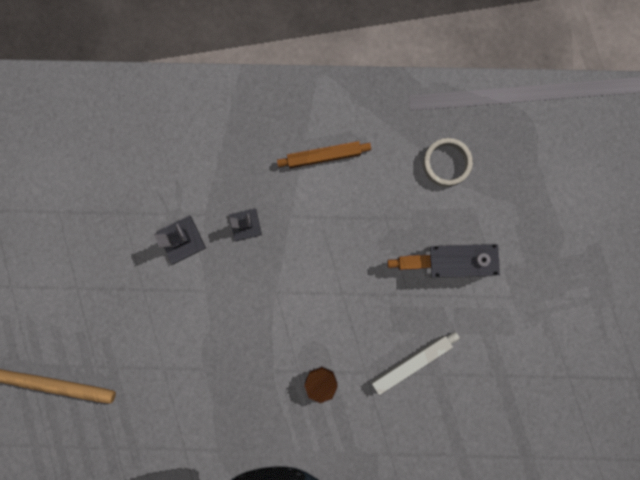

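View pics/side0.png

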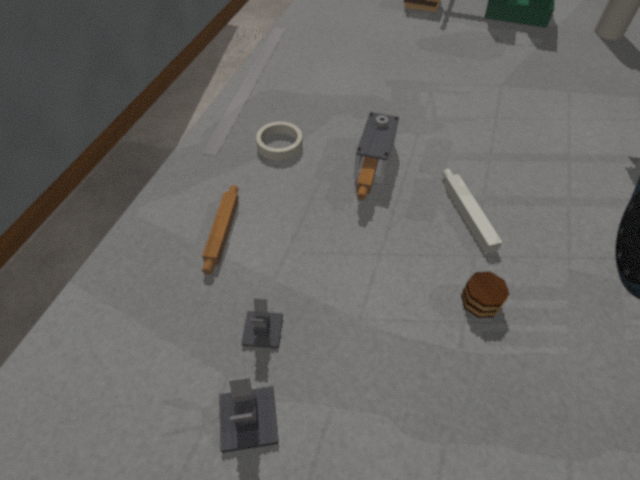

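View pics/c1.png

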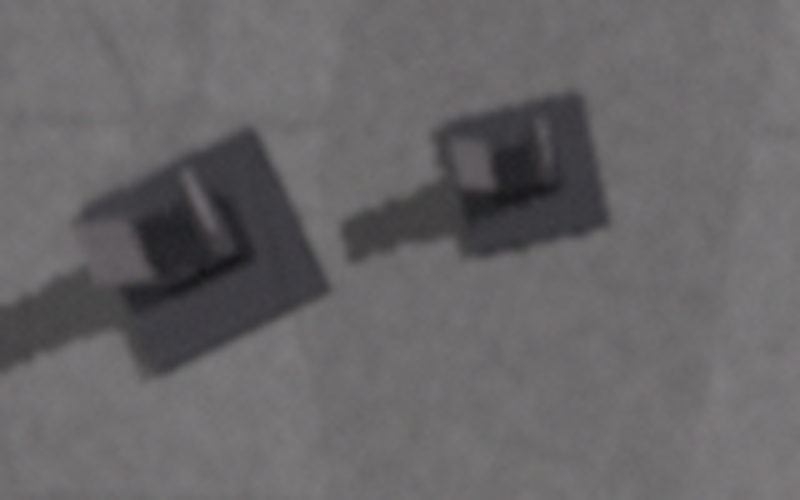

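Top view: possible blanks are the orange bar in the jig (410,262), the white look-alike (415,365), the two-tenon spare (325,155) and a round rod at (55,387). I choose the one in the jig. Possible clips are the large foot (180,241), about 71 mm wide, and the small one (245,224), about 56 mm. The large one matches the description. Next is a close crop of the jig and blank.

Run:
```python
from h import *
a=cv2.imread('pics/top0.png')
cv2.imwrite('pics/c2.png',cv2.resize(a[220:300,380:510],None,fx=6,fy=6,interpolation=2))
p=capture("top")
C=[(190,215.6),(206,248),(170,265.6),(155,234)]
P=np.array([atz(p,*c,.01) for c in C]);print(P.round(4),P.mean(0))
d=P[1]-P[0];e=P[2]-P[3];f=(P[2]-P[1]);g=P[3]-P[0]
for x in(d,e,f,g):print(np.linalg.norm(x),np.degrees(np.arctan2(x[1],x[0])))
```

```text
[[0.6434 0.213  0.01  ]
 [0.5826 0.1801 0.01  ]
 [0.5482 0.2462 0.01  ]
 [0.6071 0.2774 0.01  ]] [0.5953297  0.22917606 0.01      ]
0.06907829348718482 -151.56053885082926
0.0666510811971758 -152.04679803772066
0.07451564072553815 117.51170840159828
0.0739503381710192 119.38713325775983
```

View pics/c2.png

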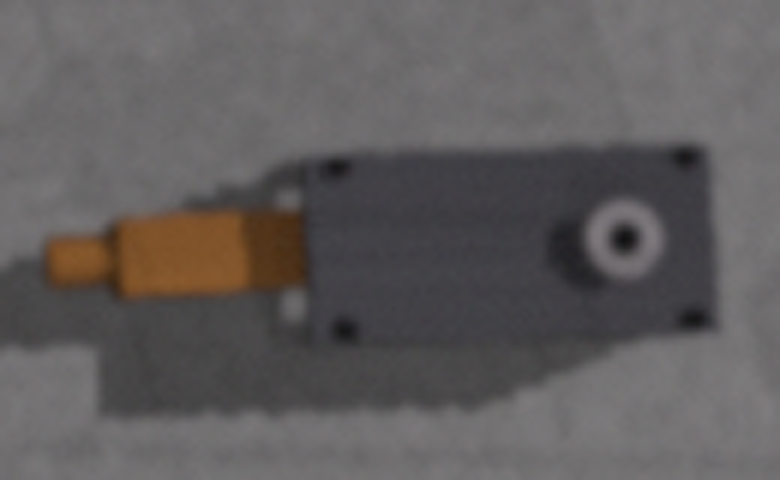

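The crop shows the orange blank, tenon to the left (tip about (388,264)), sticking out of the jig mouth (about (431,262)); the roof spans about (431,247) to (499,275).

Run:
```python
from h import *
np.set_printoptions(precision=4,suppress=True)
p=capture("top")
f=lambda c,z: atz(p,c[0]/6+380,c[1]/6+220,z)
P=np.array([f(c,.064) for c in [(303,160),(707,148),(715,326),(312,340)]]);print(P)
ang=lambda x:np.degrees(np.arctan2(x[1],x[0]))
print(ang(P[1]-P[0]),ang(P[2]-P[3]),ang(P[3]-P[0])+90,ang(P[2]-P[1])+90,np.linalg.norm(P[1]-P[0]),np.linalg.norm(P[3]-P[0]))
m=(P[0]+P[3])/2;print("mouth",m)
x=(P[1]+P[2])/2-m;x[2]=0;x/=np.linalg.norm(x);print(x,"jigorigin",m+.06*x)
t=f((47,262),.034);s=f((117,257),.046);print("tip",t,"sh",s, "out",np.dot(m-t,x),np.dot(m-s,x),ang(t-s))
s2=[f(c,.046) for c in[(120,218),(245,211),(120,297),(248,292)]];print(np.array(s2),ang(s2[0]-s2[1]),ang(s2[2]-s2[3]))
```

```text
[[ 0.5894 -0.2303  0.064 ]
 [ 0.5954 -0.3493  0.064 ]
 [ 0.5431 -0.351   0.064 ]
 [ 0.5365 -0.233   0.064 ]]
-87.11499601272283 -86.82087424469148 -87.07840608319259 -88.08067455568394 0.11915761368730594 0.05298000802289513
mouth [ 0.563  -0.2316  0.064 ]
[ 0.0529 -0.9986  0.    ] jigorigin [ 0.5662 -0.2916  0.064 ]
tip [ 0.5592 -0.1587  0.034 ] sh [ 0.5606 -0.1782  0.046 ] out 0.07307011762250647 0.05347934640324138 94.03717561094241
[[ 0.5723 -0.179   0.046 ]
 [ 0.5752 -0.2165  0.046 ]
 [ 0.5486 -0.1792  0.046 ]
 [ 0.5509 -0.2175  0.046 ]] 94.39159465138549 93.42463818966793
```

```bash
cat >> h.py <<'E'
def plan(x,y,z,yaw=None):
    "turn (tool z, units of 120) first, then shifts in the turned tool axes, units of 30 mm"
    s=read_state();R=np.array(s["tcp_rot"]);now=np.degrees(np.arctan2(R[1,0],R[0,0]))
    yaw=now if yaw is None else yaw
    dz=-(yaw-now); c,n=np.cos(np.radians(yaw)),np.sin(np.radians(yaw))
    d=np.array([x,y,z])-s["position"]
    print("t",round(s["time_s"],2),"pos",np.round(s["position"],4),"yaw",round(now,2),"q6",np.round(s["joint_positions"][5],1),"open",round(s["opening"],3),"F",np.round(s["force"],1),"tilt",np.round(R[2,:2],4))
    print("turn deg",round(dz,2),"units",round(dz/120,4),"shift units",np.round(np.array([d[0]*c+d[1]*n,d[0]*n-d[1]*c,-d[2]])/.03,3))
E
python3 -c "
from h import *
plan(.5614,-.197,.11,93)"
```

```text
t 1.0 pos [ 0.1648 -0.6029  0.2225] yaw 15.29 q6 -10.2 open 0.999 F [-0.2 -0.   0. ] tilt [-0.  0.]
turn deg -77.71 units -0.6476 shift units [12.819 13.91   3.751]
```

Emit:
move_arm(
  increments=[
    [[0, 0, 0], [0, 0, -0.0589], 0],
    [[0, 0, 0], [0, 0, -0.0589], 0],
    [[0, 0, 0], [0, 0, -0.0589], 0],
    [[0, 0, 0], [0, 0, -0.0589], 0],
    [[0, 0, 0], [0, 0, -0.0589], 0],
    [[0, 0, 0], [0, 0, -0.0589], 0],
    [[0, 0, 0], [0, 0, -0.0589], 0],
    [[0, 0, 0], [0, 0, -0.0589], 0],
    [[0, 0, 0], [0, 0, -0.0589], 0],
    [[0, 0, 0], [0, 0, -0.0589], 0],
    [[0, 0, 0], [0, 0, -0.0589], 0],
    [[0.8, 0.87, 0], [0, 0, 0], 0],
    [[0.8, 0.87, 0], [0, 0, 0], 0],
    [[0.8, 0.87, 0], [0, 0, 0], 0],
    [[0.8, 0.87, 0], [0, 0, 0], 0],
    [[0.8, 0.87, 0], [0, 0, 0], 0],
    [[0.8, 0.87, 0], [0, 0, 0], 0],
    [[0.8, 0.87, 0], [0, 0, 0], 0],
    [[0.8, 0.87, 0], [0, 0, 0], 0],
    [[0.8, 0.87, 0], [0, 0, 0], 0],
  ],
)

```text
time_s: 2.67
position: [0.389, -0.3735, 0.2228]
tcp_rot: [[-0.053, 0.999, 0.0], [0.999, 0.053, -0.0], [-0.0, 0.0, -1.0]]
force: [0.5, 0.0, -0.0]
opening: 1.001
grasp_force: 0.0
```

Emit:
move_arm(
  increments=[
    [[0.8, 0.87, 0.3], [0, 0, 0], 0],
    [[0.8, 0.87, 0.4], [0, 0, 0], 0],
    [[0.8, 0.87, 0.5], [0, 0, 0], 0],
    [[0.8, 0.87, 0.5], [0, 0, 0], 0],
    [[0.8, 0.87, 0.5], [0, 0, 0], 0],
    [[0.6, 0.7, 0.5], [0, 0, 0], 0],
    [[0.5, 0.5, 0.4], [0, 0, 0], 0],
    [[0.2, 0.2, 0.3], [0, 0, 0], 0],
    [[0.1, 0.1, 0.2], [0, 0, 0], 0],
    [[0, 0, 0], [0, 0, 0], 0],
    [[0, 0, 0], [0, 0, 0], 0],
  ],
)

```text
time_s: 3.58
position: [0.554, -0.2045, 0.1145]
tcp_rot: [[-0.052, 0.999, -0.001], [0.999, 0.052, -0.0], [-0.0, -0.001, -1.0]]
force: [-0.3, 0.9, 0.8]
opening: 1.001
grasp_force: 0.0
```

```bash
python3 -c "
from h import *
plan(.5614,-.197,.015,93)"
```

```text
t 3.58 pos [ 0.554  -0.2045  0.1145] yaw 93.0 q6 -34.1 open 1.001 F [-0.3  0.9  0.8] tilt [-0.0001 -0.0007]
turn deg 0.0 units 0.0 shift units [0.236 0.259 3.318]
```

Emit:
move_arm(
  increments=[
    [[0.12, 0.13, 0.3], [0, 0, 0], 0],
    [[0.12, 0.13, 0.5], [0, 0, 0], 0],
    [[0, 0, 0.6], [0, 0, 0], 0],
    [[0, 0, 0.6], [0, 0, 0], 0],
    [[0, 0, 0.6], [0, 0, 0], 0],
    [[0, 0, 0.5], [0, 0, 0], 0],
    [[0, 0, 0.2], [0, 0, 0], 0],
    [[0, 0, 0], [0, 0, 0], 0.5],
    [[0, 0, 0], [0, 0, 0], 0.7],
    [[0, 0, 0], [0, 0, 0], 0.8],
    [[0, 0, 0], [0, 0, 0], 0.9],
    [[0, 0, 0], [0, 0, 0], 1],
    [[0, 0, 0], [0, 0, 0], 1],
    [[0, 0, 0], [0, 0, 0], 1],
    [[0, 0, 0], [0, 0, 0], 1],
  ],
)

```text
time_s: 4.83
position: [0.5622, -0.196, 0.0159]
tcp_rot: [[-0.053, 0.999, 0.0], [0.999, 0.053, -0.0], [-0.0, 0.0, -1.0]]
force: [-0.2, 0.3, 0.5]
opening: 0.476
grasp_force: 0.0
```

```bash
python3 -c "
from h import *
plan(.5614,-.197,.015,93)"
```

```text
t 4.83 pos [ 0.5622 -0.196   0.0159] yaw 93.04 q6 -33.0 open 0.476 F [-0.2  0.3  0.5] tilt [-0.0003  0.0004]
turn deg 0.04 units 0.0004 shift units [-0.03  -0.028  0.028]
```

Emit:
move_arm(
  increments=[
    [[0, 0, 0], [0, 0, 0], 1],
    [[0, 0, 0], [0, 0, 0], 1],
    [[0, 0, 0], [0, 0, 0], 1],
    [[0, 0, 0], [0, 0, 0], 1],
    [[0, 0, 0], [0, 0, 0], 1],
    [[0, 0, 0], [0, 0, 0], 1],
    [[0.1, 0, 0], [0, 0, 0], 1],
    [[0.15, 0, 0], [0, 0, 0], 1],
    [[0.2, 0, 0], [0, 0, 0], 1],
    [[0.2, 0, 0], [0, 0, 0], 1],
    [[0.15, 0, 0], [0, 0, 0], 1],
    [[0.05, 0, 0], [0, 0, 0], 1],
    [[0, 0, 0], [0, 0, 0], 1],
  ],
)

```text
time_s: 5.92
position: [0.5604, -0.1696, 0.0155]
tcp_rot: [[-0.054, 0.999, -0.001], [0.999, 0.054, 0.001], [0.001, -0.001, -1.0]]
force: [1.2, 0.1, -0.2]
opening: 0.273
grasp_force: 30.0
```

Run:
```python
from h import *
plan(.5614,-.197,.015,93)
p=capture("side");cv2.imwrite('pics/s1.png',cv2.resize(p["img"][90:230,320:460,::-1],None,fx=4,fy=4,interpolation=2))
```

```text
t 5.92 pos [ 0.5604 -0.1696  0.0155] yaw 93.09 q6 -30.9 open 0.273 F [ 1.2  0.1 -0.2] tilt [ 0.0005 -0.0006]
turn deg 0.09 units 0.0007 shift units [-0.914 -0.016  0.018]
```

View pics/s1.png

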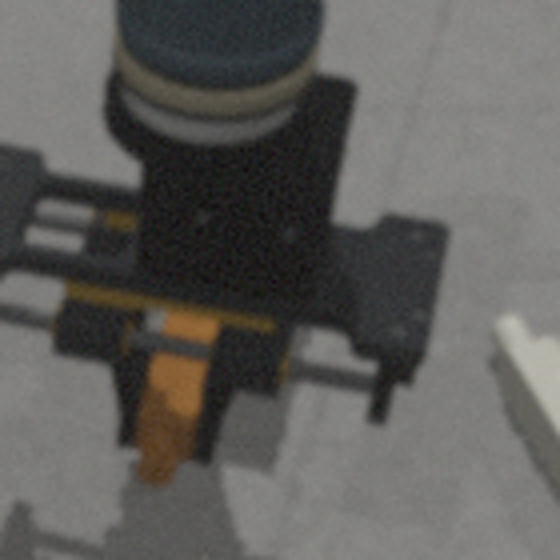

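Emit:
move_arm(
  increments=[
    [[0, 0, 0], [0, 0, 0], 0.6],
    [[0, 0, 0], [0, 0, 0], 0.6],
    [[0, 0, 0], [0, 0, 0], 0.6],
    [[-0.1, 0, 0], [0, 0, 0], 0.6],
    [[-0.2, 0, 0], [0, 0, 0], 0.6],
    [[-0.25, 0, 0], [0, 0, 0], 0.6],
    [[-0.2, 0, 0], [0, 0, 0], 0.6],
    [[-0.08, 0, 0], [0, 0, 0], 0.6],
    [[0, 0, 0], [0, 0, 0], 1],
    [[0, 0, 0], [0, 0, 0], 1],
    [[0, 0, 0], [0, 0, 0], 1],
    [[0, 0, 0], [0, 0, 0], 1],
    [[0, 0, 0], [0, 0, 0], 1],
    [[0, 0, 0], [0, 0, 0], 1],
    [[0, 0, 0], [0, 0, 0], 1],
  ],
)

```text
time_s: 7.22
position: [0.5619, -0.1951, 0.0155]
tcp_rot: [[-0.053, 0.999, -0.0], [0.999, 0.053, 0.0], [0.0, -0.0, -1.0]]
force: [0.4, -0.3, 0.6]
opening: 0.274
grasp_force: 30.0
```

Run:
```python
from h import *
plan(.5614,-.197,.015,93)
p=capture("side");cv2.imwrite('pics/s2.png',cv2.resize(p["img"][90:230,320:460,::-1],None,fx=4,fy=4,interpolation=2))
```

```text
t 7.22 pos [ 0.5619 -0.1951  0.0155] yaw 93.05 q6 -33.0 open 0.274 F [ 0.4 -0.3  0.6] tilt [ 0.0003 -0.0003]
turn deg 0.05 units 0.0004 shift units [-0.062 -0.019  0.016]
```

View pics/s2.png

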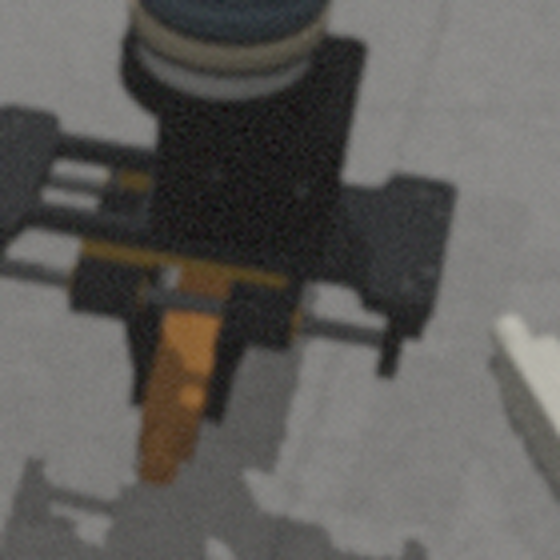

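Emit:
move_arm(
  increments=[
    [[0, 0, -0.07], [0, 0, 0], 1],
    [[0.1, 0, -0.06], [0, 0, 0], 1],
    [[0.2, 0, 0], [0, 0, 0], 1],
    [[0.3, 0, 0], [0, 0, 0], 1],
    [[0.4, 0, 0], [0, 0, 0], 1],
    [[0.5, 0, 0], [0, 0, 0], 1],
    [[0.6, 0, 0], [0, 0, 0], 1],
    [[0.6, 0, 0], [0, 0, 0], 1],
    [[0.6, 0, 0], [0, 0, 0], 1],
    [[0.5, 0, 0], [0, 0, 0], 1],
    [[0.3, 0, -0.1], [0, 0, 0], 1],
    [[0.2, 0, -0.3], [0, 0, 0], 1],
    [[0, 0, -0.6], [0, 0, 0], 1],
    [[0, 0, -0.8], [0, 0, 0], 1],
    [[0, 0, -0.8], [0, 0, 0], 1],
    [[0, 0, -0.8], [0, 0, 0], 1],
    [[0, 0, -0.6], [0, 0, 0], 1],
    [[0, 0, -0.3], [0, 0, 0], 1],
    [[0, 0, 0], [0, 0, 0], 1],
  ],
)

```text
time_s: 8.85
position: [0.5568, -0.0673, 0.1513]
tcp_rot: [[-0.053, 0.999, 0.006], [0.999, 0.053, -0.002], [-0.002, 0.005, -1.0]]
force: [0.8, 0.3, -0.8]
opening: 0.274
grasp_force: 30.0
```

Run:
```python
from h import *
p=capture("side");t=atz(p,358.8,208.8,.034);print("old tip",t)
c,n=np.cos(np.radians(28.3)),np.sin(np.radians(28.3))
print(.5953+.0275*c,.2292+.0275*n)
plan(.5953+.0275*c,.2292+.0275*n,.14,28.3)
cv2.imwrite('pics/s3.png',p["img"][:,:,::-1])
```

```text
old tip [ 0.55727391 -0.13161036  0.034     ]
0.619513127221502 0.2422374257487957
t 8.9 pos [ 0.5558 -0.067   0.1497] yaw 93.02 q6 -21.3 open 0.274 F [-0.3 -1.1 -0.8] tilt [-0.0011  0.0027]
turn deg 64.72 units 0.5393 shift units [ 6.756 -8.069  0.322]
```

View pics/s3.png

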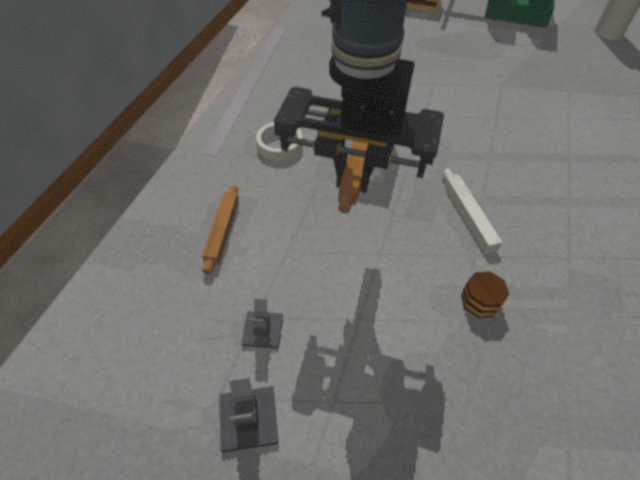

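The side view shows the blank level in the gripper, free of the jig (tenon at (345,205)), and the two clips at (248,418) and (262,328).

Emit:
move_arm(
  increments=[
    [[0, 0, 0], [0, 0, 0.03], 1],
    [[0, 0, 0], [0, 0, 0.05], 1],
    [[0, 0, 0], [0, 0, 0.055], 1],
    [[0, 0, 0], [0, 0, 0.055], 1],
    [[0, 0, 0], [0, 0, 0.055], 1],
    [[0, 0, 0], [0, 0, 0.055], 1],
    [[0, 0, 0], [0, 0, 0.055], 1],
    [[0, 0, 0], [0, 0, 0.055], 1],
    [[0, 0, 0], [0, 0, 0.055], 1],
    [[0, 0, 0], [0, 0, 0.045], 1],
    [[0, 0, 0], [0, 0, 0.0293], 1],
    [[0.2, -0.25, 0], [0, 0, 0], 1],
    [[0.4, -0.5, 0], [0, 0, 0], 1],
    [[0.6, -0.7, 0], [0, 0, 0], 1],
    [[0.7, -0.8, 0], [0, 0, 0], 1],
    [[0.7, -0.8, 0], [0, 0, 0], 1],
    [[0.7, -0.8, 0], [0, 0, 0], 1],
    [[0.7, -0.8, 0], [0, 0, 0], 1],
    [[0.7, -0.8, 0], [0, 0, 0], 1],
    [[0.6, -0.7, 0], [0, 0, 0], 1],
  ],
)

```text
time_s: 10.57
position: [0.6068, 0.174, 0.147]
tcp_rot: [[0.879, 0.477, -0.002], [0.477, -0.879, 0.0], [-0.002, -0.001, -1.0]]
force: [0.0, -0.7, -1.3]
opening: 0.273
grasp_force: 30.0
```

Emit:
move_arm(
  increments=[
    [[0.5, -0.6, 0], [0, 0, 0], 1],
    [[0.4, -0.5, 0], [0, 0, 0], 1],
    [[0.3, -0.35, 0], [0, 0, 0], 1],
    [[0.16, -0.2, 0.1], [0, 0, 0], 1],
    [[0, 0, 0], [0, 0, 0], 1],
    [[0, 0, 0], [0, 0, 0], 1],
  ],
)

```text
time_s: 11.07
position: [0.6193, 0.2337, 0.1444]
tcp_rot: [[0.88, 0.475, -0.002], [0.475, -0.88, -0.001], [-0.002, -0.0, -1.0]]
force: [-0.2, -0.1, -0.7]
opening: 0.276
grasp_force: 30.0
```

Run:
```python
from h import *
c,n=np.cos(np.radians(28.3)),np.sin(np.radians(28.3))
plan(.5953+.0275*c,.2292+.0275*n,.14,28.3)
p=capture("top");q=capture("side")
a=cv2.resize(p["img"][170:300,110:260],None,fx=4,fy=4,interpolation=2)[:,:,::-1]
b=cv2.resize(q["img"][300:480,150:350][:,:],None,fx=2,fy=2,interpolation=2)[:,:,::-1]
cv2.imwrite('pics/t4.png',cv2.resize(np.hstack([a,np.pad(b,((0,160),(0,0),(0,0)))]),(800,416)))
```

```text
t 11.07 pos [0.6193 0.2337 0.1444] yaw 28.37 q6 72.7 open 0.276 F [-0.2 -0.1 -0.7] tilt [-0.0023 -0.0001]
turn deg 0.07 units 0.0006 shift units [ 0.141 -0.246  0.148]
```

View pics/t4.png

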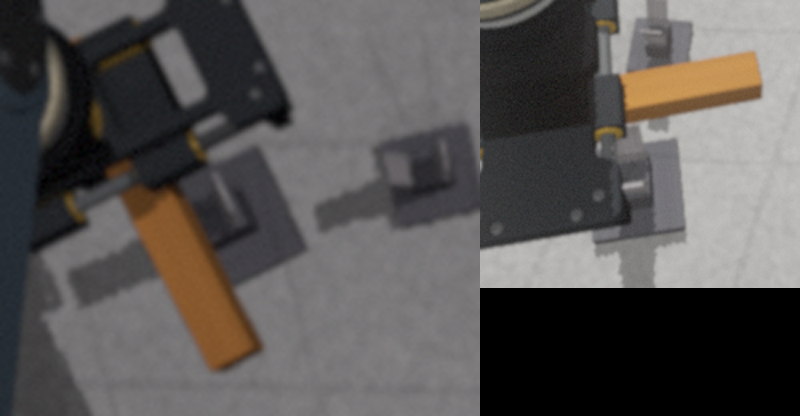

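Run:
```python
from h import *
p=capture("top")
R=np.array([[np.cos(.494),-np.sin(.494)],[np.sin(.494),np.cos(.494)]])
for z,yy in((.084,20),(.058,11),(.01,35)):
  for sy in(1,-1):
    print(z,sy*yy,[((proj(p,[*(np.array([.5953,.2292])+R@[x,sy*yy/1000]),z])-[140,190])*5).round().tolist() for x in((-.012,.012) if z>.02 else (-.035,.035))])
```

```text
0.084 20 [[104.0, 292.0], [74.0, 231.0]]
0.084 -20 [[208.0, 239.0], [178.0, 178.0]]
0.058 11 [[150.0, 286.0], [121.0, 226.0]]
0.058 -11 [[205.0, 258.0], [177.0, 198.0]]
0.01 35 [[157.0, 379.0], [77.0, 214.0]]
0.01 -35 [[325.0, 294.0], [245.0, 130.0]]
```

Emit:
move_arm(
  increments=[
    [[0.07, -0.12, 0], [0, 0, 0], 1],
    [[0.07, -0.12, 0.1], [0, 0, 0], 1],
    [[0, 0, 0.3], [0, 0, 0], 1],
    [[0, 0, 0.4], [0, 0, 0], 1],
    [[0, 0, 0.4], [0, 0, 0], 1],
    [[0, 0, 0.3], [0, 0, 0], 1],
    [[0, 0, 0.2], [0, 0, 0], 1],
    [[0, 0, 0.1], [0, 0, 0], 1],
    [[0, 0, 0], [0, 0, 0], 1],
    [[0, 0, 0], [0, 0, 0], 1],
  ],
)

```text
time_s: 12.05
position: [0.6205, 0.2425, 0.0913]
tcp_rot: [[0.88, 0.474, 0.0], [0.474, -0.88, 0.0], [0.0, -0.0, -1.0]]
force: [-0.4, 1.0, -0.9]
opening: 0.277
grasp_force: 30.0
```

Run:
```python
from h import *
c,n=np.cos(np.radians(28.3)),np.sin(np.radians(28.3))
plan(.5953+.0275*c,.2292+.0275*n,.0333,28.3)
```

```text
t 12.05 pos [0.6205 0.2425 0.0913] yaw 28.32 q6 73.4 open 0.277 F [-0.4  1.  -0.9] tilt [ 0. -0.]
turn deg 0.02 units 0.0001 shift units [-0.032 -0.009  1.933]
```

Emit:
move_arm(
  increments=[
    [[-0.03, 0, 0.1], [0, 0, 0], 1],
    [[0, 0, 0.2], [0, 0, 0], 1],
    [[0, 0, 0.2], [0, 0, 0], 1],
    [[0, 0, 0.2], [0, 0, 0], 1],
    [[0, 0, 0.2], [0, 0, 0], 1],
    [[0, 0, 0.2], [0, 0, 0], 1],
    [[0, 0, 0.15], [0, 0, 0], 1],
    [[0, 0, 0.15], [0, 0, 0], 1],
    [[0, 0, 0.15], [0, 0, 0], 1],
    [[0, 0, 0.1], [0, 0, 0], 1],
    [[0, 0, 0.1], [0, 0, 0], 1],
    [[0, 0, 0.1], [0, 0, 0], 1],
    [[0, 0, 0.1], [0, 0, 0], 1],
    [[0, 0, 0], [0, 0, 0], 1],
  ],
)

```text
time_s: 13.22
position: [0.6199, 0.2419, 0.0332]
tcp_rot: [[0.88, 0.475, 0.001], [0.475, -0.88, -0.0], [0.0, 0.001, -1.0]]
force: [0.1, -1.8, 1.4]
opening: 0.271
grasp_force: 30.0
```

Run:
```python
from h import *
c,n=np.cos(np.radians(28.3)),np.sin(np.radians(28.3))
plan(.5953+.0275*c,.2292+.0275*n,.0333,28.3)
p=capture("top");q=capture("side")
a=cv2.resize(p["img"][170:300,110:260],None,fx=4,fy=4,interpolation=2)[:,:,::-1]
b=cv2.resize(q["img"][300:480,150:350][:,:],None,fx=2,fy=2,interpolation=2)[:,:,::-1]
cv2.imwrite('pics/t5.png',cv2.resize(np.hstack([a,np.pad(b,((0,160),(0,0),(0,0)))]),(800,416)))
```

```text
t 13.22 pos [0.6199 0.2419 0.0332] yaw 28.34 q6 73.4 open 0.271 F [ 0.1 -1.8  1.4] tilt [0.0005 0.0006]
turn deg 0.04 units 0.0003 shift units [-0.006 -0.017 -0.004]
```

Emit:
move_arm(
  increments=[
    [[0, 0, 0], [0, 0, 0], 0.5],
    [[0, 0, 0], [0, 0, 0], 0.4],
    [[0, 0, 0], [0, 0, 0], 0.4],
    [[0, 0, 0], [0, 0, 0], 0.4],
    [[0, 0, 0], [0, 0, 0], 0.4],
    [[0, 0, -0.2], [0, 0, 0], 0.4],
    [[0, 0, -0.4], [0, 0, 0], 0.4],
    [[0, 0, -0.6], [0, 0, 0], 0.4],
    [[0, 0, -0.7], [0, 0, 0], 0.4],
    [[0, 0, -0.7], [0, 0, 0], 0.4],
    [[0, 0, -0.6], [0, 0, 0], 0.4],
    [[0, 0, 0], [0, 0, 0.055], 0.4],
    [[0, 0, 0], [0, 0, 0.059], 0.4],
    [[0, 0, 0], [0, 0, 0.059], 0.4],
    [[0, 0, 0], [0, 0, 0.059], 0.4],
    [[0, 0, 0], [0, 0, 0.059], 0.4],
  ],
)

```text
time_s: 14.65
position: [0.6199, 0.2422, 0.1305]
tcp_rot: [[0.993, -0.121, 0.002], [-0.121, -0.993, 0.0], [0.002, -0.001, -1.0]]
force: [-0.7, 0.2, 0.3]
opening: 0.596
grasp_force: 0.0
```

Run:
```python
from h import *
c,n=np.cos(np.radians(28.3)),np.sin(np.radians(28.3))
plan(.5953-.0285*c,.2292-.0285*n,.12,28.3-180)
p=capture("top");q=capture("side")
a=cv2.resize(p["img"][170:300,110:260],None,fx=4,fy=4,interpolation=2)[:,:,::-1]
b=cv2.resize(q["img"][300:480,150:350][:,:],None,fx=2,fy=2,interpolation=2)[:,:,::-1]
cv2.imwrite('pics/t5.png',cv2.resize(np.hstack([a,np.pad(b,((0,160),(0,0),(0,0)))]),(800,416)))
```

```text
t 14.65 pos [0.6199 0.2422 0.1305] yaw -6.95 q6 108.7 open 0.596 F [-0.7  0.2  0.3] tilt [ 0.0015 -0.0006]
turn deg 144.75 units 1.2062 shift units [1.876 0.007 0.35 ]
```

View pics/t5.png

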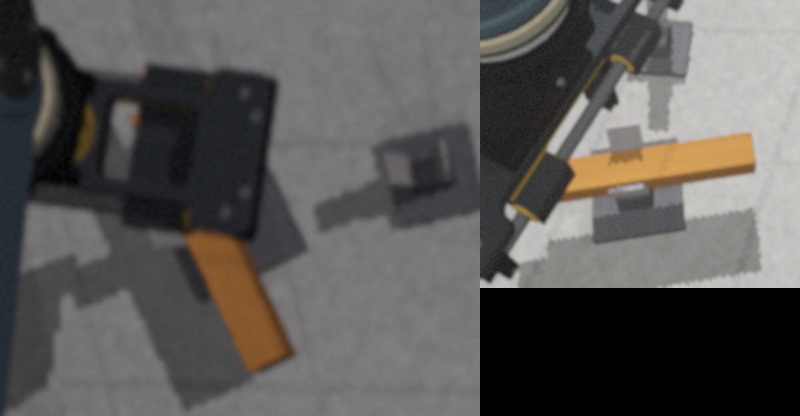

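Emit:
move_arm(
  increments=[
    [[0, 0, 0], [0, 0, -0.058], 0.4],
    [[0, 0, 0], [0, 0, -0.058], 0.4],
    [[0, 0, 0], [0, 0, -0.058], 0.4],
    [[0, 0, 0], [0, 0, -0.058], 0.4],
    [[0, 0, 0], [0, 0, -0.058], 0.4],
    [[0, 0, 0], [0, 0, -0.058], 0.4],
    [[0, 0, 0], [0, 0, -0.058], 0.4],
    [[0, 0, 0], [0, 0, -0.058], 0.4],
    [[0, 0, 0], [0, 0, -0.058], 0.4],
    [[0, 0, 0], [0, 0, -0.058], 0.4],
    [[0, 0, 0], [0, 0, -0.058], 0.4],
    [[0, 0, 0], [0, 0, -0.058], 0.4],
    [[0, 0, 0], [0, 0, -0.058], 0.4],
    [[0, 0, 0], [0, 0, -0.058], 0.4],
    [[0, 0, 0], [0, 0, -0.058], 0.4],
    [[0, 0, 0], [0, 0, -0.058], 0.4],
  ],
)

```text
time_s: 16.08
position: [0.6197, 0.2421, 0.1298]
tcp_rot: [[-0.264, 0.964, 0.001], [0.964, 0.264, 0.0], [0.0, 0.001, -1.0]]
force: [0.7, -0.5, -0.4]
opening: 0.6
grasp_force: 0.0
```

Emit:
move_arm(
  increments=[
    [[0, 0, 0], [0, 0, -0.058], 0.4],
    [[0, 0, 0], [0, 0, -0.058], 0.4],
    [[0, 0, 0], [0, 0, -0.058], 0.4],
    [[0, 0, 0], [0, 0, -0.058], 0.4],
    [[0, 0, 0], [0, 0, -0.058], 0.4],
    [[0, 0, 0], [0, 0, -0.058], 0.4],
    [[0, 0, 0], [0, 0, -0.058], 0.4],
    [[0, 0, 0], [0, 0, -0.058], 0.4],
    [[0, 0, 0], [0, 0, -0.058], 0.4],
    [[0, 0, 0], [0, 0, -0.058], 0.4],
    [[0, 0, 0], [0, 0, -0.058], 0.4],
    [[0, 0, 0], [0, 0, -0.058], 0.4],
    [[0, 0, 0], [0, 0, -0.058], 0.4],
    [[0, 0, 0], [0, 0, -0.058], 0.4],
    [[0, 0, 0], [0, 0, -0.054], 0.4],
    [[0, 0, 0], [0, 0, 0], 0.4],
  ],
)

```text
time_s: 17.42
position: [0.6198, 0.2421, 0.1298]
tcp_rot: [[-0.875, -0.484, 0.001], [-0.484, 0.875, 0.0], [-0.001, -0.0, -1.0]]
force: [-0.5, 0.3, -0.2]
opening: 0.601
grasp_force: 0.0
```

Run:
```python
from h import *
c,n=np.cos(np.radians(28.3)),np.sin(np.radians(28.3))
plan(.5953-.0285*c,.2292-.0285*n,.034,28.3+180)
p=capture("top");print(atz(p,194.4,283,.064))
# plain end seen from side
```

```text
t 17.42 pos [0.6198 0.2421 0.1298] yaw -151.04 q6 -107.2 open 0.601 F [-0.5  0.3 -0.2] tilt [-0.0009 -0.0003]
turn deg -359.34 units -2.9945 shift units [1.872 0.008 3.192]
[0.51667223 0.18517673 0.064     ]
```

Emit:
move_arm(
  increments=[
    [[0.2, 0, 0], [0, 0, 0.0055], 0.4],
    [[0.4, 0, 0], [0, 0, 0], 0.4],
    [[0.5, 0, 0], [0, 0, 0], 0.4],
    [[0.4, 0, 0], [0, 0, 0], 0.4],
    [[0.27, 0, 0], [0, 0, 0], 0.4],
    [[0.1, 0, 0.1], [0, 0, 0], 0.4],
    [[0, 0, 0.3], [0, 0, 0], 0.4],
    [[0, 0, 0.5], [0, 0, 0], 0.4],
    [[0, 0, 0.6], [0, 0, 0], 0.4],
    [[0, 0, 0.6], [0, 0, 0], 0.4],
    [[0, 0, 0.5], [0, 0, 0], 0.4],
    [[0, 0, 0.35], [0, 0, 0], 0.4],
    [[0, 0, 0.19], [0, 0, 0], 0.4],
    [[0, 0, 0.05], [0, 0, 0], 0.5],
    [[0, 0, 0], [0, 0, 0], 0.6],
    [[0, 0, 0], [0, 0, 0], 0.7],
    [[0, 0, 0], [0, 0, 0], 1],
    [[0, 0, 0], [0, 0, 0], 1],
    [[0, 0, 0], [0, 0, 0], 1],
    [[0, 0, 0], [0, 0, 0], 1],
  ],
)

```text
time_s: 19.13
position: [0.5707, 0.2155, 0.0341]
tcp_rot: [[-0.883, -0.47, 0.002], [-0.47, 0.883, 0.0], [-0.002, -0.001, -1.0]]
force: [0.0, -0.7, 2.8]
opening: 0.273
grasp_force: 30.0
```

Emit:
move_arm(
  increments=[
    [[0, 0, 0], [0, 0, 0], 1],
    [[0, 0, 0], [0, 0, 0], 1],
    [[0, 0, 0], [0, 0, 0], 1],
  ],
)

```text
time_s: 19.38
position: [0.5707, 0.2156, 0.034]
tcp_rot: [[-0.883, -0.47, 0.002], [-0.47, 0.883, 0.0], [-0.001, -0.001, -1.0]]
force: [-0.3, -1.2, 5.8]
opening: 0.268
grasp_force: 30.0
```

Run:
```python
from h import *
c,n=np.cos(np.radians(28.3)),np.sin(np.radians(28.3))
plan(.5953-.0285*c,.2292-.0285*n,.034,28.3-180)
```

```text
t 19.38 pos [0.5707 0.2156 0.034 ] yaw -151.98 q6 -107.8 open 0.268 F [-0.3 -1.2  5.8] tilt [-0.0014 -0.0007]
turn deg -0.28 units -0.0023 shift units [0.012 0.011 0.001]
```

Emit:
move_arm(
  increments=[
    [[0, 0, -0.1], [0, 0, 0], 1],
    [[0, 0, -0.15], [0, 0, 0], 1],
    [[0, 0, -0.2], [0, 0, 0], 1],
    [[0, 0, -0.2], [0, 0, 0], 1],
    [[0, 0, -0.2], [0, 0, 0], 1],
    [[0, 0, -0.2], [0, 0, 0], 1],
    [[0, 0, -0.2], [0, 0, 0], 1],
    [[0, 0, -0.3], [0, 0, 0], 1],
    [[0, 0, -0.4], [0, 0, 0], 1],
    [[0, 0, -0.5], [0, 0, 0], 1],
    [[0, 0, -0.5], [0, 0, 0], 1],
    [[0, 0, -0.4], [0, 0, 0], 1],
    [[0, 0, -0.3], [0, 0, 0], 1],
    [[0, 0, 0], [0, 0, 0], 1],
  ],
)

```text
time_s: 20.55
position: [0.5715, 0.216, 0.1455]
tcp_rot: [[-0.883, -0.47, 0.005], [-0.47, 0.883, 0.001], [-0.005, -0.001, -1.0]]
force: [-0.2, -0.6, -0.1]
opening: 0.275
grasp_force: 30.0
```

Run:
```python
from h import *
# jig: home middle at jigorigin -40 along inward; approach with tip 40 mm outside mouth
x=np.array([.0523,-.9986]);o=np.array([.5662,-.2916])
xm=-.06-.04-.09   # tip at jig x -100
g=o+x*(xm-.028);print(g)
plan(*g,.15,93)
q=capture("side")
b=cv2.resize(q["img"][200:480,100:480],None,fx=2,fy=2,interpolation=2)[:,:,::-1]
cv2.imwrite('pics/s6.png',b)
```

```text
[ 0.5547986 -0.0739052]
t 20.55 pos [0.5715 0.216  0.1455] yaw -151.98 q6 -107.8 open 0.275 F [-0.2 -0.6 -0.1] tilt [-0.0046 -0.0014]
turn deg -244.98 units -2.0415 shift units [-9.621 -1.062 -0.151]
```

View pics/s6.png

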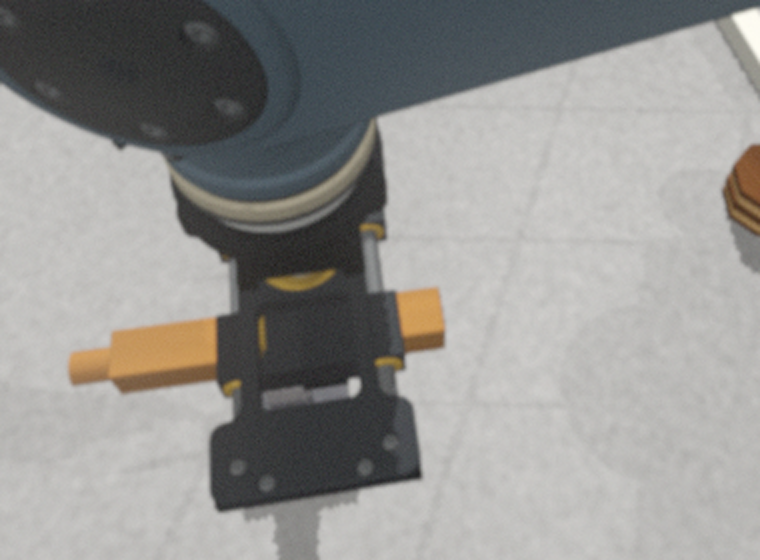

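Emit:
move_arm(
  increments=[
    [[0, 0, 0], [0, 0, 0.035], 1],
    [[0, 0, 0], [0, 0, 0.05], 1],
    [[0, 0, 0], [0, 0, 0.055], 1],
    [[0, 0, 0], [0, 0, 0.055], 1],
    [[0, 0, 0], [0, 0, 0.055], 1],
    [[0, 0, 0], [0, 0, 0.055], 1],
    [[0, 0, 0], [0, 0, 0.055], 1],
    [[0, 0, 0], [0, 0, 0.055], 1],
    [[0, 0, 0], [0, 0, 0.055], 1],
    [[0, 0, 0], [0, 0, 0.055], 1],
    [[0, 0, 0], [0, 0, 0.055], 1],
    [[0, 0, 0], [0, 0, 0.055], 1],
    [[0, 0, 0], [0, 0, 0.055], 1],
    [[0, 0, 0], [0, 0, 0.055], 1],
    [[0, 0, 0], [0, 0, 0.055], 1],
    [[0, 0, 0], [0, 0, 0.055], 1],
    [[0, 0, 0], [0, 0, 0.055], 1],
    [[0, 0, 0], [0, 0, 0.0485], 1],
  ],
)

```text
time_s: 22.1
position: [0.5693, 0.2155, 0.1416]
tcp_rot: [[-0.047, 0.999, -0.002], [0.999, 0.047, -0.0], [-0.0, -0.002, -1.0]]
force: [-0.1, 0.6, -1.4]
opening: 0.273
grasp_force: 30.0
```

Run:
```python
from h import *
p=capture("side")
ax=np.array([.883,.47,0]);g=np.array([.5715,.216,.1642])
for pit in(-6,-3,0,3,6):
    a=ax*np.cos(np.radians(pit))+np.array([0,0,np.sin(np.radians(pit))])
    print(pit,[((proj(p,g+a*(b+.028))-[100,200])*2).round() for b in(.09,.07,-.09)])
x=np.array([.0523,-.9986]);o=np.array([.5662,-.2916])
plan(*(o+x*(-.19-.028)),.15,93)
```

```text
-6 [array([ 84., 380.]), array([124., 373.]), array([444., 311.])]
-3 [array([ 79., 376.]), array([121., 369.]), array([444., 313.])]
0 [array([ 75., 372.]), array([117., 365.]), array([444., 316.])]
3 [array([ 71., 367.]), array([115., 361.]), array([444., 318.])]
6 [array([ 68., 362.]), array([113., 357.]), array([443., 321.])]
t 22.15 pos [0.5693 0.2155 0.1416] yaw 92.52 q6 7.7 open 0.272 F [-0.5  0.5  0.1] tilt [-0.0001 -0.0023]
turn deg -0.48 units -0.004 shift units [-9.609 -0.987 -0.28 ]
```

Emit:
move_arm(
  increments=[
    [[-0.2, -0.02, 0], [0, 0, -0.004], 1],
    [[-0.4, -0.04, 0], [0, 0, 0], 1],
    [[-0.6, -0.06, 0], [0, 0, 0], 1],
    [[-0.8, -0.08, 0], [0, 0, 0], 1],
    [[-0.8, -0.08, 0], [0, 0, 0], 1],
    [[-0.8, -0.08, 0], [0, 0, 0], 1],
    [[-0.8, -0.08, 0], [0, 0, 0], 1],
    [[-0.8, -0.08, 0], [0, 0, 0], 1],
    [[-0.8, -0.08, 0], [0, 0, 0], 1],
    [[-0.8, -0.08, 0], [0, 0, 0], 1],
    [[-0.8, -0.08, 0], [0, 0, 0], 1],
    [[-0.7, -0.08, 0], [0, 0, 0], 1],
    [[-0.5, -0.08, 0], [0, 0, 0], 1],
    [[-0.4, -0.08, 0], [0, 0, 0], 1],
    [[-0.2, -0.07, 0], [0, 0, 0], 1],
    [[-0.1, 0, 0], [0, 0, 0], 1],
    [[0, 0, 0], [0, 0, 0], 1],
  ],
)

```text
time_s: 23.57
position: [0.555, -0.0712, 0.1427]
tcp_rot: [[-0.06, 0.998, -0.0], [0.998, 0.06, 0.0], [0.0, -0.0, -1.0]]
force: [0.4, -0.9, -0.3]
opening: 0.27
grasp_force: 30.0
```

Run:
```python
from h import *
x=np.array([.0523,-.9986]);o=np.array([.5662,-.2916])
plan(*(o+x*(-.19-.028)),.0203,93)
for n in("top","side"):
    p=capture(n)
    for f in(search_frame,pinpoint):
        for d in f(p,"blank")[:2]:
            e=np.array(d.get("extent",d.get("xy")))*([640,480]*(2 if "extent" in d else 1));print(n,e.round(1),round(d["confidence"],2))
    h=cv2.cvtColor(p["img"],cv2.COLOR_RGB2HSV);m=((h[...,0]<20)&(h[...,1]>130)&(h[...,2]>60)).astype(np.uint8)
    k,l,st,ce=cv2.connectedComponentsWithStats(m)
    for i in range(1,k):
        if st[i,4]>60:print("blob",st[i],ce[i].round(1))
    s=read_state();g=np.array(s["position"])+[0,0,.0187]
    for pit in(-3,0,3):
        a=np.array([.0523*np.cos(np.radians(pit)),-.9986*np.cos(np.radians(pit)),np.sin(np.radians(pit))])
        print(pit,[proj(p,g+a*(b+.028)).round(1) for b in(.09,.07,0,-.09)])
```

```text
t 23.57 pos [ 0.555  -0.0712  0.1427] yaw 93.46 q6 -22.2 open 0.27 F [ 0.4 -0.9 -0.3] tilt [ 0.0002 -0.0002]
turn deg 0.46 units 0.0038 shift units [-0.089 -0.011  4.08 ]
top [379.3 336.5 458.7 395.4] 0.61
top [414.2 254.  420.7 266.5] 0.41
top [414.  367.6] 0.6
blob [ 278  142   92   25 1064] [323.7 154.3]
-3 [array([415.2, 259.3]), array([402.8, 259.7]), array([358.9, 261. ]), array([301.9, 262.6])]
0 [array([416. , 259.1]), array([403.3, 259.5]), array([359. , 260.9]), array([301.9, 262.7])]
3 [array([416.6, 258.9]), array([403.7, 259.4]), array([359. , 260.9]), array([302.1, 262.8])]
side [332.  146.  368.1 220.5] 0.84
side [442.5 169.8 500.9 253.8] 0.57
side [467.7 207.1] 0.89
side [358.4 163.2] 0.82
blob [227   0  19  11  80] [234.8   4.3]
blob [   0    8  228  258 3827] [ 96.5 149.7]
blob [355 143  16  12 121] [362.1 149.2]
blob [339 159  27  48 639] [353.1 179.9]
blob [204 187  33  71 892] [220.4 223.7]
blob [204 258   9  12  70] [207.8 264. ]
blob [ 468  273   40   38 1041] [487.  289.6]
blob [464 300  24  17  65] [475.6 310. ]
-3 [array([372.2, 128.6]), array([369.6, 136.3]), array([359.6, 165.7]), array([344.4, 210.2])]
0 [array([372.6, 125.2]), array([369.9, 133.5]), array([359.6, 164.9]), array([344.3, 211.9])]
3 [array([373. , 121.9]), array([370.2, 130.7]), array([359.7, 164.1]), array([344.1, 213.6])]
```

Emit:
move_arm(
  increments=[
    [[-0.05, 0, 0.2], [0, 0, 0.0038], 1],
    [[0, 0, 0.4], [0, 0, 0], 1],
    [[0, 0, 0.6], [0, 0, 0], 1],
    [[0, 0, 0.7], [0, 0, 0], 1],
    [[0, 0, 0.7], [0, 0, 0], 1],
    [[0, 0, 0.6], [0, 0, 0], 1],
    [[0, 0, 0.45], [0, 0, 0], 1],
    [[0, 0, 0.3], [0, 0, 0], 1],
    [[0, 0, 0.13], [0, 0, 0], 1],
    [[0, 0, 0], [0, 0, 0], 1],
  ],
)

```text
time_s: 24.7
position: [0.5549, -0.0721, 0.0194]
tcp_rot: [[-0.053, 0.999, -0.002], [0.999, 0.053, 0.001], [0.001, -0.001, -1.0]]
force: [-0.3, 0.4, -0.4]
opening: 0.274
grasp_force: 30.0
```

Run:
```python
from h import *
x=np.array([.0523,-.9986]);o=np.array([.5662,-.2916])
plan(*(o+x*(-.08)),.0203,93)
s=read_state();g=np.array(s["position"])+[0,0,.0187]
p=capture("top");im=p["img"].astype(int);sat=im.max(2)-im.min(2)
for pit in(-3,0,3):
    a=np.array([.0523*np.cos(np.radians(pit)),-.9986*np.cos(np.radians(pit)),np.sin(np.radians(pit))])
    print(pit,[proj(p,g+a*(b+.028)).round(1) for b in(.09,.07,-.09)])
m=((im[...,0]-im[...,2])>25)
sub=m[235:285,300:440]
ys,xs=np.nonzero(sub);
for c in range(375,440,5):
    r=np.nonzero(m[240:285,c])[0]; print(c,(r.min()+240,r.max()+240) if len(r) else None,end=' ')
```

```text
t 24.7 pos [ 0.5549 -0.0721  0.0194] yaw 93.03 q6 -21.9 open 0.274 F [-0.3  0.4 -0.4] tilt [ 0.0006 -0.0015]
turn deg 0.03 units 0.0002 shift units [-4.661 -0.007 -0.029]
-3 [array([404.7, 263. ]), array([393.9, 263.3]), array([306.2, 265.9])]
0 [array([405.3, 262.9]), array([394.3, 263.2]), array([306.2, 266. ])]
3 [array([405.8, 262.7]), array([394.6, 263.1]), array([306.4, 266.1])]
375 None 380 None 385 None 390 None 395 None 400 (np.int64(260), np.int64(268)) 405 (np.int64(260), np.int64(268)) 410 None 415 None 420 None 425 None 430 None 435 None
```

Emit:
move_arm(
  increments=[
    [[-0.1, 0, 0], [0, 0, 0], 1],
    [[-0.2, 0, 0], [0, 0, 0], 1],
    [[-0.2, 0, 0], [0, 0, 0], 1],
    [[-0.2, 0, 0], [0, 0, 0], 1],
    [[-0.2, 0, 0], [0, 0, 0], 1],
    [[-0.2, 0, 0], [0, 0, 0], 1],
    [[-0.2, 0, 0], [0, 0, 0], 1],
    [[-0.2, 0, 0], [0, 0, 0], 1],
    [[-0.2, 0, 0], [0, 0, 0], 1],
    [[-0.2, 0, 0], [0, 0, 0], 1],
    [[-0.2, 0, 0], [0, 0, 0], 1],
    [[-0.2, 0, 0], [0, 0, 0], 1],
    [[-0.2, 0, 0], [0, 0, 0], 1],
    [[-0.1, 0, 0], [0, 0, 0], 1],
    [[0, 0, 0], [0, 0, 0], 1],
  ],
)

```text
time_s: 26.0
position: [0.5597, -0.1511, 0.0204]
tcp_rot: [[-0.052, 0.999, 0.001], [0.999, 0.052, -0.0], [-0.0, 0.001, -1.0]]
force: [0.8, -0.0, -0.2]
opening: 0.273
grasp_force: 30.0
```

No contact force. Continuing: 61 mm more.

Emit:
move_arm(
  increments=[
    [[-0.1, 0, 0], [0, 0, 0], 1],
    [[-0.2, 0, 0], [0, 0, 0], 1],
    [[-0.2, 0, 0], [0, 0, 0], 1],
    [[-0.2, 0, 0], [0, 0, 0], 1],
    [[-0.2, 0, 0], [0, 0, 0], 1],
    [[-0.2, 0, 0], [0, 0, 0], 1],
    [[-0.2, 0, 0], [0, 0, 0], 1],
    [[-0.2, 0, 0], [0, 0, 0], 1],
    [[-0.2, 0, 0], [0, 0, 0], 1],
    [[-0.2, 0, 0], [0, 0, 0], 1],
    [[-0.1, 0, 0], [0, 0, 0], 1],
    [[0, 0, 0], [0, 0, 0], 1],
  ],
)

```text
time_s: 27.0
position: [0.5628, -0.2111, 0.0204]
tcp_rot: [[-0.052, 0.999, 0.001], [0.999, 0.052, -0.0], [-0.0, 0.001, -1.0]]
force: [-0.5, -0.3, -0.6]
opening: 0.274
grasp_force: 30.0
```

Run:
```python
from h import *
x=np.array([.0523,-.9986]);o=np.array([.5662,-.2916])
plan(*(o+x*(-.08)),.015,93)
```

```text
t 27.0 pos [ 0.5628 -0.2111  0.0204] yaw 92.97 q6 -34.2 open 0.274 F [-0.5 -0.3 -0.6] tilt [-0.0005  0.0005]
turn deg -0.03 units -0.0002 shift units [-0.018 -0.029  0.179]
```

Emit:
move_arm(
  increments=[
    [[0, 0, 0.08], [0, 0, 0], 1],
    [[0, 0, 0.08], [0, 0, 0], 1],
    [[0, 0, 0], [0, 0, 0], 0.6],
    [[0, 0, 0], [0, 0, 0], 0.6],
    [[0, 0, 0], [0, 0, 0], 0.6],
    [[0.1, 0, 0], [0, 0, 0], 0.6],
    [[0.2, 0, 0], [0, 0, 0], 0.6],
    [[0.25, 0, 0], [0, 0, 0], 0.6],
    [[0.25, 0, 0], [0, 0, 0], 0.6],
    [[0.2, 0, 0], [0, 0, 0], 0.6],
    [[0.1, 0, 0], [0, 0, 0], 0.6],
    [[0, 0, 0], [0, 0, 0], 1],
    [[0, 0, 0], [0, 0, 0], 1],
    [[0, 0, 0], [0, 0, 0], 1],
    [[0, 0, 0], [0, 0, 0], 1],
    [[0, 0, 0], [0, 0, 0], 1],
    [[0, 0, 0], [0, 0, 0], 1],
    [[0, 0, 0], [0, 0, 0], 1],
  ],
)

```text
time_s: 28.5
position: [0.561, -0.1775, 0.0156]
tcp_rot: [[-0.052, 0.999, 0.0], [0.999, 0.052, -0.0], [-0.0, 0.0, -1.0]]
force: [0.3, -0.2, -0.5]
opening: 0.276
grasp_force: 30.0
```

Emit:
move_arm(
  increments=[
    [[-0.05, 0, 0], [0, 0, 0], 1],
    [[-0.1, 0, 0], [0, 0, 0], 1],
    [[-0.1, 0, 0], [0, 0, 0], 1],
    [[-0.05, 0, 0], [0, 0, 0], 1],
    [[0, 0, 0], [0, 0, 0], 1],
  ],
)

```text
time_s: 28.92
position: [0.5615, -0.1869, 0.0156]
tcp_rot: [[-0.052, 0.999, 0.0], [0.999, 0.052, -0.001], [-0.001, 0.0, -1.0]]
force: [-0.6, -0.9, 1.1]
opening: 0.268
grasp_force: 30.0
```

Emit:
move_arm(
  increments=[
    [[-0.04, 0, 0], [0, 0, 0], 1],
    [[-0.04, 0, 0], [0, 0, 0], 1],
    [[-0.04, 0, 0], [0, 0, 0], 1],
    [[0, 0, 0], [0, 0, 0], 1],
  ],
)

```text
time_s: 29.25
position: [0.5615, -0.1895, 0.0156]
tcp_rot: [[-0.053, 0.999, -0.0], [0.999, 0.053, 0.001], [0.001, -0.0, -1.0]]
force: [-0.4, 1.8, 1.6]
opening: 0.274
grasp_force: 30.0
```

Emit:
move_arm(
  increments=[
    [[-0.04, 0, 0], [0, 0, 0], 1],
    [[-0.04, 0, 0], [0, 0, 0], 1],
    [[0, 0, 0], [0, 0, 0], 1],
  ],
)

```text
time_s: 29.5
position: [0.5613, -0.1895, 0.0156]
tcp_rot: [[-0.052, 0.999, -0.001], [0.999, 0.052, 0.004], [0.004, -0.001, -1.0]]
force: [1.1, 7.9, 4.1]
opening: 0.278
grasp_force: 30.0
```

Emit:
move_arm(
  increments=[
    [[-0.05, 0, 0], [0, 0, 0], 1],
    [[-0.05, 0, 0], [0, 0, 0], 1],
    [[0, 0, 0], [0, 0, 0], 1],
    [[0, 0, 0], [0, 0, 0], 1],
  ],
)

```text
time_s: 29.83
position: [0.561, -0.1897, 0.0156]
tcp_rot: [[-0.051, 0.999, -0.003], [0.999, 0.051, 0.008], [0.008, -0.002, -1.0]]
force: [2.1, 15.9, 6.3]
opening: 0.27
grasp_force: 30.0
```

Emit:
move_arm(
  increments=[
    [[0.08, 0, 0], [0, 0, 0], 1],
    [[0, 0, 0], [0, 0, 0], 0.5],
    [[0, 0, 0], [0, 0, 0], 0.4],
    [[0, 0, 0], [0, 0, 0], 0.4],
    [[0, 0, 0], [0, 0, 0], 0.4],
    [[0, 0, 0], [0, 0, 0], 0.4],
    [[0, 0, -0.2], [0, 0, 0], 0.4],
    [[0, 0, -0.5], [0, 0, 0], 0.4],
    [[0, 0, -0.8], [0, 0, 0], 0.4],
    [[0, 0, -0.8], [0, 0, 0], 0.4],
    [[0, 0, -0.8], [0, 0, 0], 0.4],
    [[0, 0, -0.8], [0, 0, 0], 0.4],
    [[0.8, -0.8, -0.5], [0, 0, 0], 0.4],
    [[0.8, -0.8, 0], [0, 0, 0], 0.4],
    [[0.8, -0.8, 0], [0, 0, 0], 0.4],
    [[0.8, -0.8, 0], [0, 0, 0], 0.4],
    [[0.8, -0.8, 0], [0, 0, 0], 0.4],
    [[0.8, -0.8, 0], [0, 0, 0], 0.4],
    [[0.4, -0.4, 0], [0, 0, 0], 0.4],
    [[0, 0, 0], [0, 0, 0], 0.4],
  ],
)

```text
time_s: 31.5
position: [0.3925, -0.0421, 0.1476]
tcp_rot: [[-0.054, 0.999, -0.006], [0.999, 0.054, 0.003], [0.003, -0.006, -1.0]]
force: [0.0, -0.6, 0.1]
opening: 0.598
grasp_force: 0.0
```

Run:
```python
from h import *
p=capture("top");im=p["img"].astype(int);m=((im[...,0]-im[...,2])>25)
for c in range(376,436,3):
    r=np.nonzero(m[235:290,c])[0]; print(c,(int(r.min()+235),int(r.max()+235)) if len(r) else None,end=' ')
x=np.array([.0523,-.9986]);o=np.array([.5662,-.2916])
e=o+x*(-.13);print("\nhome plain end px",proj(p,[*e,.046]),proj(p,[*e,.022]))
for d in search_frame(p,"blank")[:3]:print(np.array(d["extent"])*[640,480,640,480],d["confidence"])
r=np.where(m[263,370:435])[0]+370;print(r.min(),r.max(), atz(p,r.min(),263,.046))
q=capture("side");h=((q["img"][...,0].astype(int)-q["img"][...,2])>40).astype(np.uint8)
k,l,st,ce=cv2.connectedComponentsWithStats(h)
print([st[i].tolist() for i in range(1,k) if st[i,4]>100])
for z in(.022,.046):
  for s in(-1,1):print(proj(q,[*(e+s*.012*np.array([.9986,.0523])),z]).round(1),end=' ')
```

```text
376 None 379 None 382 None 385 None 388 None 391 (257, 270) 394 (257, 270) 397 (257, 270) 400 (257, 270) 403 (257, 270) 406 (256, 270) 409 (256, 270) 412 (256, 270) 415 (256, 269) 418 (256, 269) 421 (256, 269) 424 (256, 269) 427 (257, 268) 430 (260, 268) 433 None 
home plain end px [390.36188678 263.28560971] [388.74571978 263.86454772]
[391.296 256.608 430.912 273.792] 0.88
[369.92  335.808 458.688 394.992] 0.69
390 430 [ 0.55990159 -0.16112658  0.046     ]
[[356, 158, 22, 36, 468], [436, 174, 78, 18, 209], [203, 185, 35, 86, 1154], [0, 207, 37, 42, 216], [467, 273, 41, 38, 1096]]
[368.7 202.1] [355.  199.3] [370.  192.3] [356.  189.5]
```

```bash
python3 -c "
from rig import *
print(hand_in())"
```

```text
the job is handed in; nothing more can be done
None
```

The blank went through the clip, was re-gripped by its plain half, and is back in the jig tenon first against the stop, plain end out where home should put it. The job is handed in at about 32 s.

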